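# Rack the thin-walled capacitor without denting it

## Robot

A 7-joint arm with a two-finger parallel gripper is mounted at the origin on a cart in front of the work surface, level with it; the furniture and walls round the work are solid. World frame = base frame: x ahead of the robot, y to its left, z up, the work surface at z = 0. Lengths are in m, angles in rad, forces in N, time in s.
With the tool pointing down it reaches from about 0.375 to 0.925 m from the base axis. Payload 3.1 kg.
Tool frame: the origin (TCP) lies at the very end of the fingers, on their centre line; the grasp point (between the pads) lies 19 mm behind it; z points along the fingers, y is the line along which they close (so a half turn about z gives the same grasp; the last joint's range is limited). The gripper opens to 85 mm and grips with 20 to 120 N. Pads are 22 mm wide; open, the fingers measure 114 mm over their backs; the gripper's body (76 mm by 85 mm) begins 54 mm behind the grasp point. The pads swing forward as they close: fully open they stand 13 mm farther back than shut.
Start: joints at [-1.238, 0.383, 0.044, 1.598, -0.018, 1.161, -0.05], TCP at [0.271, 0.591, 0.231] pointing down, gripper open.
Joint ranges: [-2.61, 2.61], [-0.41, 2.15], [-1.48, 1.57], [0, 2.5], [-1.57, 4.71], [0.05, 1.97], [-2.85, 2.85]. Speed limits (rad/s): [2.79, 2.79, 3.14, 3.14, 3.14, 3.14, 3.14].

## Interface

Orientations are given as a unit quaternion [x, y, z, w].
In Python, from bench import ctrl gives the robot as it stands. Calls block until the motion is done:
- ctrl.move_ptp(position, orientation): joint-space move of the TCP to a pose.
- ctrl.movel(position, orientation=None, speed=0.15): straight line of the TCP; orientation=None keeps the orientation; speed is the mean speed in m/s.
- ctrl.move_j(angles): joint-space move.
- ctrl.move_gripper(opening, effort=None): finger opening in m; effort is the grip in N (None keeps the last); returns when the fingers have stopped.
- ctrl.pause(seconds).
- ctrl.inverse_kinematics(position, orientation): joint angles nearest the present ones, or None.
- ctrl.get_state(): the state.
- ctrl.read_camera(name): name is "side" or "top" or "wrist"; returns the picture (400x640x3 uint8, red, green, blue); there is no depth.
- ctrl.camera_params(name): a dict with "K" (3x3 intrinsics, pixels), "camera_from_world" (4x4, takes a point from world to camera coordinates). Camera axes: x right, y down, z forward; pixel columns grow to the right and rows downward; lengths in m; the calibration is good to about 2 mm. A picture is of the moment at which its call begins: read the wrist's pose just before it. camera_params takes no time and is no camera call; for the wrist camera it gives the pose at the moment of the call.
A pose or a line that the arm cannot do raises ctrl.MotionError and nothing moves.
- ctrl.sign_off(): hands the job in; it is judged then, once.
The state is a dict: "time_s": time; "qpos": joint angles; "joint_vel": joint speeds; "effort": joint torques, N m; "eef_pos": TCP position; "tcp_rot": TCP orientation; "ft_force": force on the tool from outside, world axes, zero at the start; "ft_torque": the same for the moment, N m; "finger_gap": finger opening in m; "grasp_force": force on a finger pad.
Only numpy, scipy, OpenCV 4.12 (cv2) and the standard library are available. Lean on these libraries where they do the work, as an engineer would, in place of code of your own. Each camera call takes 0.05 s, during which the arm holds its last target. There are 200 camera calls.

## Task

Pick up the loose blue capacitor can from the bench and stand it upright in the free round pocket of the black rack, beside the blue can that is already there. Its aluminium wall is thin and dents easily: hold it lightly, with no more than 20 N of grip, and set it down gently, without dropping it or ramming it into the rack. Leave the racked blue can and the black can where they stand.

Things in the scene. Friction and masses are not known exactly. Their poses are not given: they have to be found in the camera images.
- blue_can: the loose blue capacitor can, upright on the bench near a smaller black can and a beige relay (60 mm or more off, with room for fingers at its world -x and +x sides): 36 mm in diameter, wall 50 mm high, two small terminals on top (55 mm in all), 0.04 to 0.09 kg. Origin: centre of its underside, z up. Thin wall: grip it with at most 20 N; it stays in a grip of 8 N.
- rack: the fixed black rack, a flat block 84 x 185 mm and 20 mm high with two round pockets in its top, 56 mm wide and 12 mm deep, 110 mm apart along its own y axis: free at +y, taken by the other blue can at -y. Origin: centre of its underside, on the bench; z up.
- free_pocket (a point): centre of the floor of the rack's free round pocket, 8 mm above the bench and 12 mm below the rack's top. Axes as the rack's: z up, the row of pockets along y.
- racked_can: the blue can that already stands in the rack's other pocket, same kind as the loose one (36 mm in diameter, 55 mm high). Origin: centre of its underside. Leave it alone.
- black_can: smaller black capacitor can standing on the bench, 31 mm in diameter, 45 mm high. Origin: centre of its underside. Leave it alone.

How it is judged:
By the outcome, as a careful person would: the job done as asked, in the order asked, and still so for the second after the job is handed in, with the robot touching nothing.
It also fails if it takes over 32 s, if anything falls off the work surface, if the arm or the gripper's body presses on something with over 40 N, if the wrist force passes 120 N, or if a joint passes its speed limit or range.

## Working session

There is one attempt and no reset: what is moved stays moved. The work goes in short steps, each a Python script; the robot and the scene stay as the last script left them, time stands still between calls to the robot, and variables do not carry over. Pictures are saved under pics/ and viewed, at most 10 in all, crops included, and the job is handed in when it is done.

```bash
mkdir -p pics; ls
python3 - <<'E'
from bench import ctrl
import cv2,numpy as np
ims=[]
for n in ("side","top","wrist"):
    p=ctrl.camera_params(n); im=ctrl.read_camera(n); cv2.imwrite(f"pics/{n}0.png",im[:,:,::-1])
    T=np.linalg.inv(p["camera_from_world"]); print(n,p["K"][0],p["K"][1],T[:3,3].round(3),T[:3,2].round(2),T[:3,0].round(2))
s=ctrl.get_state();print(s["tcp_rot"],s["eef_pos"],s["time_s"],s["finger_gap"],s["grasp_force"])
E
```

```text
bench.py
pics
side [463.59286224   0.         318.28789226] [  0.         463.59286224 208.35223776] [-0.007 -0.495  0.688] [ 0.63  0.15 -0.76] [ 0.22 -0.98 -0.  ]
top [502.1084256    0.         323.60689178] [  0.         502.1084256  204.24344513] [ 0.376 -0.376  0.901] [ 0.16  0.02 -0.99] [ 0.01 -1.   -0.01]
wrist [277.87778149   0.         318.10643781] [  0.         277.87778149 200.64191617] [0.203 0.623 0.373] [ 0.27 -0.12 -0.96] [ 0.42  0.91 -0.  ]
[ 2.13726183e-01  9.76893038e-01 -1.03721726e-03 -1.87946163e-04] [0.27113493 0.58993601 0.2301496 ] 0.15 0.08558688281968618 0.0
```

View pics/top0.png

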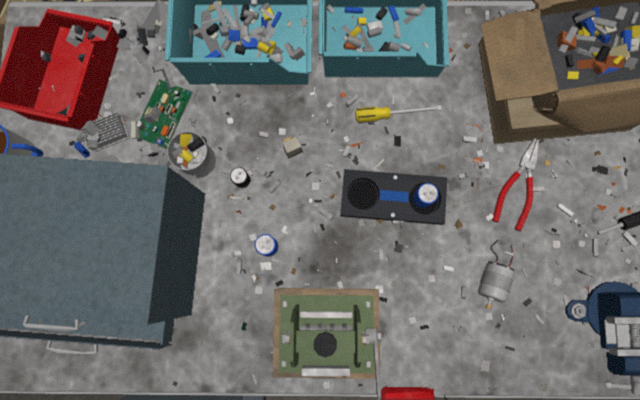

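View pics/side0.png

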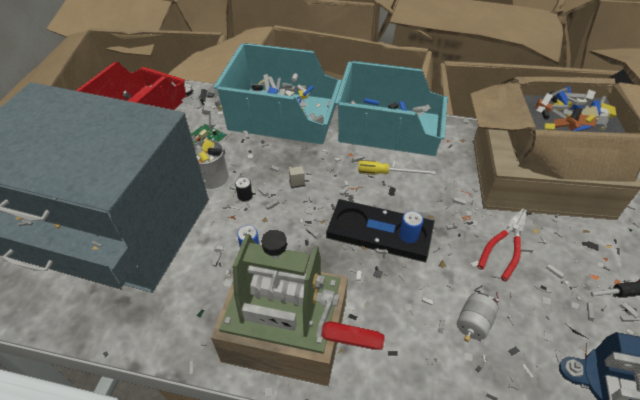

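The top view shows the loose can at about (265,245), the free pocket at (363,193), the racked can at (427,195) and the black can at (240,177). There is a tall cabinet on the left. In the side view the loose can is at about (248,235), partly hidden by the press, the pocket is near (351,216) and the racked can is at (412,220).

```bash
cat > h.py <<'E'
import numpy as np,cv2
def ray(p,uv):
    T=np.linalg.inv(p["camera_from_world"]); d=T[:3,:3]@np.linalg.solve(p["K"],[*uv,1.]); return T[:3,3],d/np.linalg.norm(d)
def plane(p,uv,z):
    o,d=ray(p,uv); return o+d*(z-o[2])/d[2]
def tri(pa,a,pb,b):
    o1,d1=ray(pa,a);o2,d2=ray(pb,b)
    t=np.linalg.lstsq(np.c_[d1,-d2],o2-o1,rcond=None)[0]; q1=o1+t[0]*d1;q2=o2+t[1]*d2
    return (q1+q2)/2,np.linalg.norm(q1-q2)
E
python3 - <<'E'
from bench import ctrl
from h import *
np.set_printoptions(precision=3,suppress=True)
T,S=ctrl.camera_params("top"),ctrl.camera_params("side")
for n,a,b in [("cab far-right top",(165,166),(179,101)),("cab near-right top",(158,344),(118,204)),("loose top",(265,245),(248,234)),("racked top",(427,193),(412,219)),("black top",(240,176),(244,183)),("press knob",(325,344),(274,242)),("pocket",(363,193),(351,216)),("basket corner",(307,82),(325,134)),("cabface drawer corner?",(203,193),(208,198))]:
    print(n,*tri(T,a,S,b))
print("bench pts", [plane(T,u,0.05)[:2] for u in [(265,245)]],plane(T,(0,160),.2),plane(T,(273,290),.02),plane(T,(380,290),.02))
a=cv2.imread("pics/top0.png")[130:280,210:470];b=cv2.imread("pics/side0.png")[160:280,190:450]
w=cv2.imread("pics/wrist0.png")
r=lambda i:cv2.resize(i,None,fx=3,fy=3,interpolation=2)
cv2.imwrite("pics/crop1.png",np.vstack([cv2.resize(i,None,fx=2.2,fy=2.2,interpolation=2) for i in (a,b)])[:600])
E
```

```text
cab far-right top [ 0.53  -0.151  0.245] 0.0035630620805459402
cab near-right top [ 0.303 -0.166  0.258] 0.009711413595629603
loose top [ 0.441 -0.265  0.048] 0.003289355585396646
racked top [ 0.53  -0.54   0.055] 0.0014106428841153648
black top [ 0.562 -0.217  0.041] 0.00224025136306713
press knob [ 0.301 -0.37   0.242] 0.0012135394947255756
pocket [ 0.534 -0.432  0.03 ] 0.0006957632705279479
basket corner [ 0.737 -0.335  0.039] 0.008796604371610943
cabface drawer corner? [ 0.538 -0.145  0.007] 0.003934540767077922
bench pts [array([ 0.44 , -0.264])] [0.55  0.103 0.2  ] [ 0.365 -0.276  0.02 ] [ 0.366 -0.461  0.02 ]
```

View pics/crop1.png

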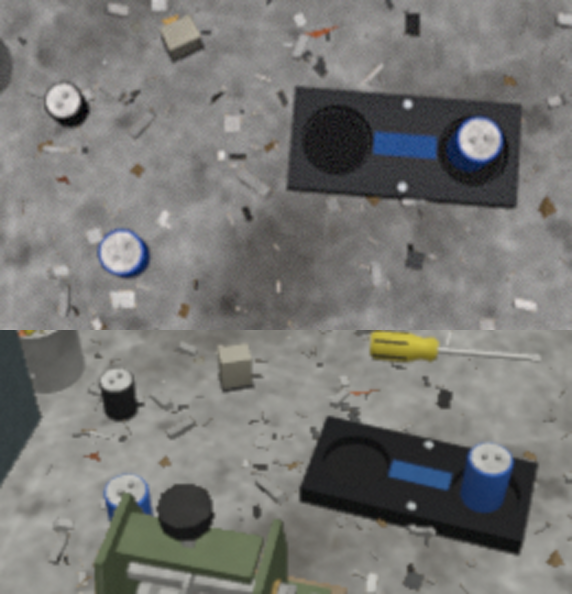

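View pics/wrist0.png

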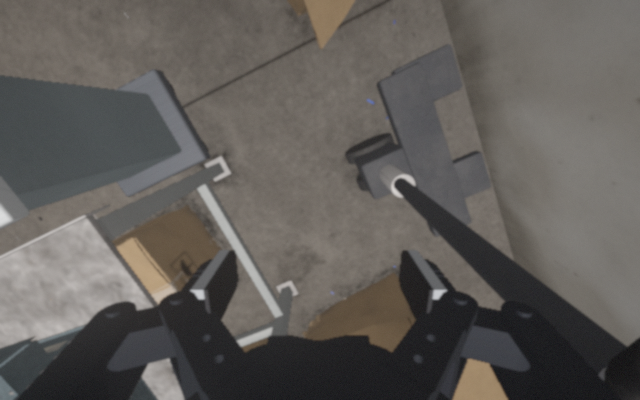

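The crop confirms the layout. In it the cans are clear, the rack is slightly rotated and the free pocket is empty. The wrist picture shows only the floor left of the cabinet and a pole. Triangulated heights fit the text: loose can 0.048, racked can 0.055, black can 0.041 m. The cabinet is about 0.25 m high, so I'll lift over it. First I'll check the IK.

Run:
```python
from bench import ctrl
from h import *
from scipy.spatial.transform import Rotation as R
np.set_printoptions(precision=3,suppress=True)
s=ctrl.get_state();e=s["eef_pos"]
print(ctrl.inverse_kinematics([e[0],e[1],.45],s["tcp_rot"]))
for a in (-110,-90,-70,70,90):
    a_=np.radians(a); x=np.array([np.cos(a_),np.sin(a_),0]);z=np.array([0,0,-1.]);q=R.from_matrix(np.c_[x,np.cross(z,x),z]).as_quat()
    for p in ([.441,-.265,.40],[.441,-.265,.016],[.534,-.432,.024]): print(a,p,ctrl.inverse_kinematics(p,q))
# fixed cams: rims by colour
T,S=ctrl.camera_params("top"),ctrl.camera_params("side")
for n,box in (("top",(225,285,250,285)),("top",(170,215,405,445)),("side",(205,250,395,430))):
    im=cv2.imread(f"pics/{n}0.png");y0,y1,x0,x1=box;c=im[y0:y1,x0:x1].astype(int)
    blue=((c[...,0]-c[...,2])>50).astype(np.uint8)
    k,l,st,ce=cv2.connectedComponentsWithStats(blue);i=1+st[1:,4].argmax();print(n,st[i,:4]+[x0,y0,0,0])
# pocket: dark ellipse in top
```

```text
[-1.248  0.292  0.06   1.275 -0.017  1.577 -0.051]
-110 [0.441, -0.265, 0.4] None
-110 [0.441, -0.265, 0.016] [-0.537  1.118  1.362  2.099 -1.259  1.18  -2.04 ]
-110 [0.534, -0.432, 0.024] [-0.175  1.272  1.357  1.663 -1.285  1.34  -2.069]
-90 [0.441, -0.265, 0.4] [-0.008  0.003  0.474  1.703 -0.002  1.436 -2.675]
-90 [0.441, -0.265, 0.016] [-0.537  1.118  1.362  2.099 -1.259  1.18  -1.691]
-90 [0.534, -0.432, 0.024] [-0.175  1.272  1.357  1.663 -1.285  1.34  -1.719]
-70 [0.441, -0.265, 0.4] [-0.008  0.003  0.474  1.703 -0.002  1.436 -2.326]
-70 [0.441, -0.265, 0.016] [-0.537  1.118  1.362  2.099 -1.259  1.18  -1.341]
-70 [0.534, -0.432, 0.024] [-0.175  1.272  1.357  1.663 -1.285  1.34  -1.37 ]
70 [0.441, -0.265, 0.4] [-1.082 -0.281  1.347  1.724  0.274  1.484 -0.117]
70 [0.441, -0.265, 0.016] [-0.1    0.53   0.66   2.085 -0.509  0.689  0.549]
70 [0.534, -0.432, 0.024] [ 0.097  0.818  0.745  1.651 -0.659  0.94   0.739]
90 [0.441, -0.265, 0.4] [-1.086 -0.288  1.346  1.724  0.282  1.487  0.226]
90 [0.441, -0.265, 0.016] [-0.104  0.532  0.666  2.085 -0.514  0.69   0.902]
90 [0.534, -0.432, 0.024] [ 0.162  0.778  0.643  1.648 -0.563  0.909  1.023]
top [255 235  22  21]
top [414 183  25  24]
side [400 216  24  27]
```

```bash
cat >> h.py <<'E'
from scipy.spatial.transform import Rotation as R
_a=np.radians(-70); _x=np.array([np.cos(_a),np.sin(_a),0]);_z=np.array([0,0,-1.])
Q=R.from_matrix(np.c_[_x,np.cross(_z,_x),_z]).as_quat()
E
python3 - <<'E'
from bench import ctrl
from h import *
import json
np.set_printoptions(precision=3,suppress=True)
s=ctrl.get_state();e=s["eef_pos"]
ctrl.move_j(ctrl.inverse_kinematics([e[0],e[1],.45],s["tcp_rot"]))
print(ctrl.get_state()["time_s"])
ctrl.move_j([0.42,0.003,0.046,1.703,0,1.436,-2.33])
s=ctrl.get_state();print(s["time_s"],s["eef_pos"],s["ft_force"])
for p in ([.441,-.265,.2],[.441,-.265,.016],[.534,-.432,.024]): print(ctrl.inverse_kinematics(p,Q))
p=ctrl.camera_params("wrist");im=ctrl.read_camera("wrist");cv2.imwrite("pics/w1.png",im[:,:,::-1])
json.dump({k:np.asarray(v).tolist() for k,v in p.items() if k in("K","camera_from_world")},open("w1.json","w"))
E
```

```text
1.025
4.075 [ 0.433 -0.263  0.4  ] [ 0.861 -0.174 -0.141]
[ 0.422  0.161  0.042  1.954 -0.008  1.027 -2.325]
[ 0.425  0.44   0.041  2.061 -0.029  0.642 -2.307]
[ 0.532  0.678  0.119  1.628 -0.1    0.842 -2.1  ]
```

View pics/w1.png

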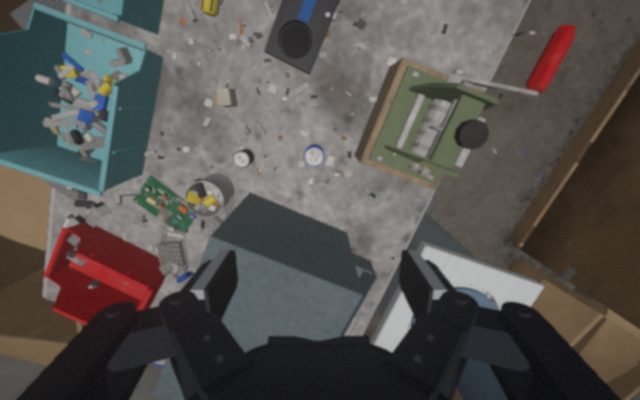

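The wrist view shows the loose can at (314,156), the black can at (243,158) and the free pocket at (296,40). Next I'll measure all of them precisely.

```bash
cat > m.py <<'E'
from h import *
def can(im,u,r=22):
    "centroid of the pale top disc (enclosed by blue/dark wall) nearest pixel u (BGR picture)"
    x0,y0=int(u[0])-r,int(u[1])-r;c=im[y0:y0+2*r,x0:x0+2*r]
    c=cv2.resize(c,None,fx=4,fy=4,interpolation=cv2.INTER_CUBIC)
    m=(c.min(2)>145).astype(np.uint8)
    m=cv2.morphologyEx(m,cv2.MORPH_CLOSE,np.ones((9,9)))
    k,l,st,ce=cv2.connectedComponentsWithStats(m)
    i=min((i for i in range(1,k) if st[i,4]>300),key=lambda i:np.linalg.norm(ce[i]-4*r))
    h=cv2.convexHull(cv2.findContours((l==i).astype(np.uint8),0,1)[0][0]);M=cv2.moments(h)
    return np.array([M["m10"],M["m01"]])/M["m00"]/4-.375+[x0,y0],st[i,2:4]/4
def pocket(im,u,th,r=30):
    "centroid of the darkest blob at u"
    x0,y0=int(u[0])-r,int(u[1])-r;c=im[max(y0,0):y0+2*r,x0:x0+2*r];y0=max(y0,0)
    g=cv2.GaussianBlur(cv2.resize(cv2.cvtColor(c,6),None,fx=4,fy=4,interpolation=cv2.INTER_CUBIC),(9,9),0)
    m=(g<th).astype(np.uint8);m=cv2.morphologyEx(m,2,np.ones((15,15)))
    k,l,st,ce=cv2.connectedComponentsWithStats(m)
    i=l[int((u[1]-y0)*4),int((u[0]-x0)*4)]
    ct=max(cv2.findContours((l==i).astype(np.uint8),0,1)[0],key=len);e=cv2.fitEllipse(cv2.convexHull(ct))
    return np.array(e[0])/4-.375+[x0,y0],np.array(e[1])/4,int(i)
E
python3 - <<'E'
from bench import ctrl
from m import *
import json
np.set_printoptions(precision=4,suppress=True)
P={"top":ctrl.camera_params("top"),"side":ctrl.camera_params("side"),"w1":json.load(open("w1.json"))}
I={"top":cv2.imread("pics/top0.png"),"side":cv2.imread("pics/side0.png"),"w1":cv2.imread("pics/w1.png")}
C={}
for o,n,u in [("loose","top",(265,244)),("loose","w1",(314,155)),("rack","top",(427,192)),("rack","side",(412,218)),("black","top",(239,175)),("black","w1",(243,158))]:
    C[o,n]=can(I[n],u)[0];print(o,n,*can(I[n],u),plane(P[n],C[o,n],.05))
print("loose",tri(P["top"],C["loose","top"],P["w1"],C["loose","w1"]))
print("racked",tri(P["top"],C["rack","top"],P["side"],C["rack","side"]))
for n,u in [("top",(363,193)),("w1",(296,40)),("side",(351,218))]:
    g=cv2.cvtColor(I[n],6);print(n,"pocket grey",g[u[1],u[0]-3:u[0]+4])
    for th in (25,30,36,42):
        c,ax,i=pocket(I[n],u,th);C["p",n]=c;print(th,c,ax,i,plane(P[n],c,.02)[:2])
# rack outline in top
g=I["top"][150:240,330:460].astype(int);m=((g.max(2)<75)|((g[...,0]-g[...,2])>50)).astype(np.uint8);m=cv2.morphologyEx(m,3,np.ones((7,7)))
ct=max(cv2.findContours(m,0,1)[0],key=cv2.contourArea);b=cv2.minAreaRect(ct);bp=cv2.boxPoints(b)+[330,150]
W=np.array([plane(P["top"],u,.02) for u in bp]);c=W.mean(0);print("rack",W[:,:2],c,np.linalg.norm(W[1]-W[0]),np.linalg.norm(W[2]-W[1]))
E
```

```text
loose top [261.7299 242.3488] [25.25 20.25] [ 0.4447 -0.2583  0.05  ]
loose w1 [311.0376 158.0096] [24.5 19. ] [ 0.4455 -0.259   0.05  ]
rack top [427.5921 192.7627] [18.25 18.  ] [ 0.5314 -0.5413  0.05  ]
rack side [416.9016 211.8978] [29.5  24.25] [ 0.5531 -0.5482  0.05  ]
black top [238.7501 174.2952] [16.25 16.25] [ 0.5627 -0.2153  0.05  ]
black w1 [240.6538 159.2331] [14.75 14.5 ] [ 0.5622 -0.2144  0.05  ]
loose (array([ 0.4453, -0.2576,  0.0424]), np.float64(0.0005973719882254942))
racked (array([ 0.5274, -0.541 ,  0.0773]), np.float64(0.009949583578176944))
top pocket grey [22 24 35 31 32 19 27]Traceback (most recent call last):
  File "<stdin>", line 15, in <module>
  File "m.py", line 19, in pocket
    ct=max(cv2.findContours((l==i).astype(np.uint8),0,1)[0],key=len);e=cv2.fitEllipse(cv2.convexHull(ct))
                                                                       ~~~~~~~~~~~~~~^^^^^^^^^^^^^^^^^^^^
cv2.error: OpenCV(4.12.0) /io/opencv/modules/imgproc/src/shapedescr.cpp:361: error: (-201:Incorrect size of input array) There should be at least 5 points to fit the ellipse in function 'fitEllipseNoDirect'
```

```bash
python3 - <<'E'
s=open("m.py").read()
s=s.replace("np.ones((9,9)))\n","np.ones((9,9)));m=cv2.morphologyEx(m,cv2.MORPH_OPEN,cv2.getStructuringElement(2,(45,45)))\n",1)
s=s.replace("i=l[int","l[m==0]=-1;i=l[int").replace("ct=max","if i<0: return np.zeros(2),np.zeros(2),-1\n    ct=max")
open("m.py","w").write(s)
E
cat > meas.py <<'E'
from bench import ctrl
from m import *
import json
np.set_printoptions(precision=4,suppress=True)
P={"top":ctrl.camera_params("top"),"side":ctrl.camera_params("side"),"w1":json.load(open("w1.json"))}
I={"top":cv2.imread("pics/top0.png"),"side":cv2.imread("pics/side0.png"),"w1":cv2.imread("pics/w1.png")}
C={}
for o,n,u in [("loose","top",(265,244)),("loose","w1",(314,155)),("rack","top",(427,192)),("rack","side",(412,219)),("black","top",(239,175)),("black","w1",(243,158))]:
    try: C[o,n],z=can(I[n],u);print(o,n,C[o,n],z,plane(P[n],C[o,n],.05))
    except Exception as e: print(o,n,e)
for o,a,b in (("loose","top","w1"),("rack","top","side"),("black","top","w1")):
    try: print(o,tri(P[a],C[o,a],P[b],C[o,b]))
    except Exception as e: print(o,e)
for n,u in [("top",(363,193)),("w1",(296,40)),("side",(351,218))]:
    for th in (30,36,42,48):
        c,ax,i=pocket(I[n],u,th);print(n,th,c,ax,i,plane(P[n],c,.02)[:2])
g=I["top"][150:240,330:460].astype(int);m=((g.max(2)<75)|((g[...,0]-g[...,2])>50)).astype(np.uint8);m=cv2.morphologyEx(m,3,np.ones((7,7)))
ct=max(cv2.findContours(m,0,1)[0],key=cv2.contourArea);b=cv2.minAreaRect(ct);bp=cv2.boxPoints(b)+[330,150]
W=np.array([plane(P["top"],u,.02) for u in bp]);c=W.mean(0);print("rack",W[:,:2],c,np.linalg.norm(W[1]-W[0]),np.linalg.norm(W[2]-W[1]))
E
python3 meas.py
```

```text
loose top [264.3398 244.0353] [17.75 18.  ] [ 0.4419 -0.2628  0.05  ]
loose w1 [313.5233 156.5878] [17.5 17.5] [ 0.4422 -0.2629  0.05  ]
rack top [427.5878 192.758 ] [18.   17.75] [ 0.5314 -0.5413  0.05  ]
rack side [412.684  217.5862] [17.25 14.  ] [ 0.5382 -0.542   0.05  ]
black top [238.0109 175.0225] [15. 15.] [ 0.5614 -0.214   0.05  ]
black w1 [240.7215 159.2212] [14.5 14.5] [ 0.5621 -0.2145  0.05  ]
loose (array([ 0.4421, -0.2625,  0.0473]), np.float64(1.098732493871228e-05))
rack (array([ 0.5299, -0.5404,  0.0593]), np.float64(0.0018156012739395143))
black (array([ 0.5643, -0.2116,  0.0378]), np.float64(0.000584385037484727))
top 30 [0. 0.] [0. 0.] -1 [0.9093 0.2609]
top 36 [362.2913 193.2333] [29.0523 31.743 ] 1 [ 0.5356 -0.4312]
top 42 [362.7795 192.9251] [32.038  32.1753] 1 [ 0.5362 -0.4321]
top 48 [362.7287 192.9379] [32.8452 33.2423] 1 [ 0.5361 -0.432 ]
w1 30 [0. 0.] [0. 0.] -1 [ 1.0003 -0.3237]
w1 36 [0. 0.] [0. 0.] -1 [ 1.0003 -0.3237]
w1 42 [0. 0.] [0. 0.] -1 [ 1.0003 -0.3237]
w1 48 [295.3507  38.892 ] [29.0166 36.9747] 1 [ 0.5355 -0.4329]
side 30 [0. 0.] [0. 0.] -1 [1.1606 0.7769]
side 36 [0. 0.] [0. 0.] -1 [1.1606 0.7769]
side 42 [356.6232 225.2727] [48.763  71.0135] 1 [ 0.5233 -0.4455]
side 48 [356.5609 225.1041] [48.4042 71.1456] 1 [ 0.5237 -0.4453]
rack [[ 0.4933 -0.3808]
 [ 0.58   -0.3866]
 [ 0.5663 -0.5829]
 [ 0.4803 -0.5742]] [ 0.53   -0.4811  0.02  ] 0.08681954130805616 0.19668621825959234
```

The measurements agree across views. The loose can is at (0.442,-0.263) with its top at 0.047 m. The pocket is at (0.536,-0.432), about 56 mm wide, and 109 mm from the racked can. I'll approach and close in small steps while watching the force.

Run:
```python
from bench import ctrl
from h import *
np.set_printoptions(precision=4,suppress=True)
def show(t):
    s=ctrl.get_state();print(t,round(s["time_s"],2),s["eef_pos"],s["ft_force"],round(s["finger_gap"],4),s["grasp_force"]);return s
ctrl.movel([.442,-.263,.10],Q,speed=.2);show("above")
ctrl.movel([.442,-.263,.016],Q,speed=.08);show("down")
ctrl.move_gripper(.042,effort=20);show("pre")
g=.037
while g>.030:
    ctrl.move_gripper(g,effort=20);s=show(f"g{g:.4f}")
    if s["grasp_force"]>9: break
    g-=.001
```

```text
above 5.78 [ 0.4429 -0.2635  0.1011] [-0.6483 -0.4971  0.1966] 0.0854 0.0
down 6.97 [ 0.4426 -0.2633  0.0166] [-0.11    0.0897  0.1847] 0.0855 0.0
pre 7.47 [ 0.442  -0.263   0.0161] [-0.4156 -0.3038 -0.3742] 0.0418 0.0
g0.0370 7.7 [ 0.4419 -0.263   0.016 ] [ 0.0808 -0.2342 -0.3524] 0.037 0.040026489878073335
g0.0360 7.92 [ 0.4419 -0.263   0.016 ] [-0.5604  0.5949 -0.7487] 0.0362 0.17752334475517273
g0.0350 8.13 [ 0.442  -0.2631  0.0161] [-0.8803 -0.7036  1.5701] 0.0358 20.023501217365265
```

Run:
```python
from bench import ctrl
from h import *
for g in (.0354,.0356,.0357):
    ctrl.move_gripper(g,effort=20);s=ctrl.get_state();print(g,s["time_s"],s["finger_gap"],s["grasp_force"],s["ft_force"])
    if 9<s["grasp_force"]<18: break
```

```text
0.0354 8.35 0.03564611178561954 19.090085327625275 [-0.4488954   0.003596    0.81763518]
0.0356 8.5667 0.035630741629218414 11.764812916517258 [-0.50975934 -0.41536136  1.07621164]
```

Grip is 11.8 N. Lift, carry over the pocket, then check.

Run:
```python
from bench import ctrl
from h import *
np.set_printoptions(precision=4,suppress=True)
def show(t):
    s=ctrl.get_state();print(t,round(s["time_s"],2),s["eef_pos"],s["ft_force"],round(s["finger_gap"],4),s["grasp_force"])
ctrl.movel([.442,-.263,.03],Q,speed=.04);show("lift")
ctrl.movel([.442,-.263,.09],Q,speed=.1);show("up")
ctrl.movel([.536,-.432,.09],Q,speed=.12);show("over")
ctrl.movel([.536,-.432,.045],Q,speed=.06);show("low")
a=ctrl.read_camera("side");b=ctrl.read_camera("top")
cv2.imwrite("pics/s2.png",np.hstack([cv2.resize(i,None,fx=2.6,fy=2.6,interpolation=2) for i in (a[150:280,300:450],b[130:260,310:460])])[:,:,::-1])
```

```text
lift 9.07 [ 0.4423 -0.2631  0.0304] [-0.5924  0.0419 -0.9636] 0.0357 11.756745725870132
up 9.82 [ 0.4415 -0.2627  0.0896] [ 0.0848 -0.7431 -0.2493] 0.0357 11.757021099328995
over 11.57 [ 0.5359 -0.4312  0.0899] [-0.232  -0.0393  0.2459] 0.0353 11.756897270679474
low 12.47 [ 0.5364 -0.4322  0.0453] [ 0.3904  0.2965 -0.1101] 0.0354 11.756732314825058
```

View pics/s2.png

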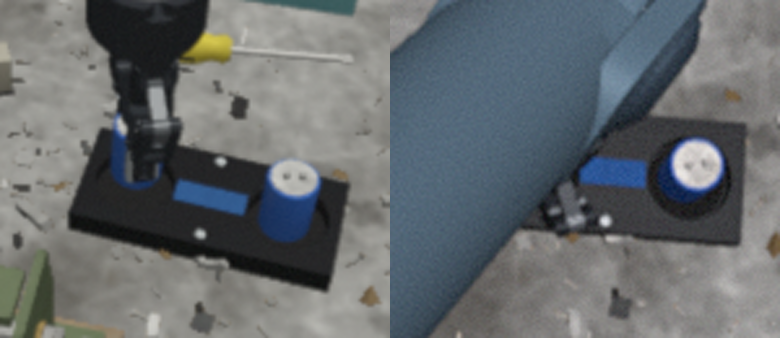

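The can is held upright over the free pocket, and the racked can is untouched. Next I'll lower it in small steps until there is light contact.

Run:
```python
from bench import ctrl
from h import *
np.set_printoptions(precision=4,suppress=True)
def fz():
    v=[]
    for _ in range(4): v.append(ctrl.get_state()["ft_force"][2]);ctrl.pause(.02)
    return np.mean(v)
p=np.array([.536,-.432,.028]);ctrl.movel(p,Q,speed=.03);f0=fz();print("f0",f0)
while p[2]>.0215:
    p[2]-=.0008;ctrl.movel(p,Q,speed=.01);f=fz();s=ctrl.get_state();print(p[2].round(4),s["eef_pos"][2].round(4),f.round(2),round(s["grasp_force"],1),round(s["time_s"],2))
    if abs(f-f0)>2.5: break
```

```text
f0 0.07522563050613154
0.0272 0.0273 -0.52 11.8 13.68
0.0264 0.0264 -0.41 11.8 13.99
0.0256 0.0255 -0.98 11.8 14.31
0.0248 0.0248 -0.31 11.8 14.62
0.024 0.0242 -0.12 11.7 14.94
0.0232 0.0241 5.22 12.1 15.26
```

Contact comes at TCP z of about 0.024, as expected. I'll release, retreat and look.

Run:
```python
from bench import ctrl
from h import *
np.set_printoptions(precision=4,suppress=True)
def show(t):
    s=ctrl.get_state();print(t,round(s["time_s"],2),s["eef_pos"],s["ft_force"],round(s["finger_gap"],4),s["grasp_force"])
ctrl.movel([.536,-.432,.0239],Q,speed=.01)
ctrl.move_gripper(.037);ctrl.move_gripper(.044);show("rel")
ctrl.move_gripper(.075);show("open")
ctrl.movel([.536,-.432,.12],Q,speed=.1);show("up")
ctrl.movel([.50,-.33,.32],Q,speed=.2);show("clear")
a=ctrl.read_camera("side");b=ctrl.read_camera("wrist")
p=ctrl.camera_params("wrist"); print(np.asarray(p["camera_from_world"])@[.536,-.432,.058,1])
u=p["K"]@(np.asarray(p["camera_from_world"])@[.536,-.432,.058,1])[:3];print(u/u[2])
cv2.imwrite("pics/s3.png",np.hstack([cv2.resize(a[130:280,220:450],(600,391))[:, :420],cv2.resize(b,(380,391*380//600))[:391] if 0 else cv2.resize(b[0:391],(380,391))])[:,:,::-1])
cv2.imwrite("pics/s3side.png",a[:,:,::-1])
```

```text
rel 15.97 [ 0.5359 -0.4319  0.0236] [-0.4904 -0.0525  0.1842] 0.0441 0.0
open 16.38 [ 0.536 -0.432  0.024] [-0.8498 -0.3813 -0.0405] 0.0753 0.0
up 17.48 [ 0.5353 -0.4314  0.1189] [0.9974 0.1119 0.473 ] 0.0754 0.0
clear 18.77 [ 0.4992 -0.3302  0.3183] [ 0.3207 -0.063   1.0931] 0.0753 0.0
[ 0.0003 -0.1518  0.3746  1.    ]
[318.3212  88.0452   1.    ]
```

View pics/s3.png

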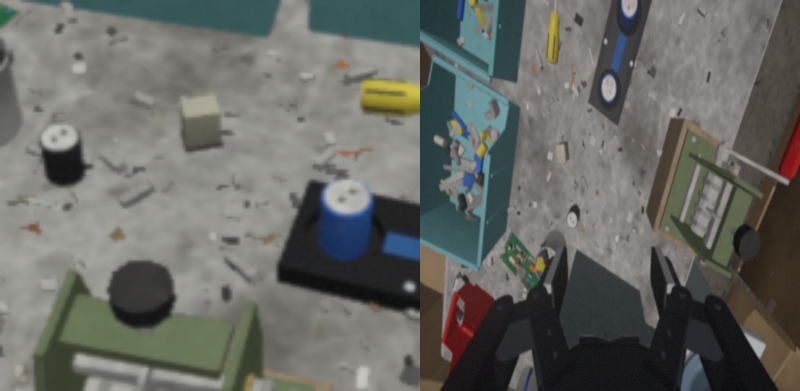

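The can stands upright in the free pocket, at (345,200) in the side crop. The racked can and black can have not moved, and the gripper is clear of everything.

```bash
python3 -c "
from bench import ctrl
print(ctrl.sign_off())"
```

```text
the job is handed in; nothing more can be done
None
```

The loose blue can now stands upright in the rack's free pocket; I carried it at about 12 N of grip, though closing on it peaked at 20.02 N, right on the 20 N limit, and I signed the job off at about 19 s with the other cans untouched.

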